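# Clamp a slat in a drill guide by stroking its wing screw

## Task

Make the wooden slat ready for drilling: push it along the channel of the aluminium drill guide with a fingertip until its front end is home against the end stop, then wind the loose wing screw down onto it (clockwise seen from above) with repeated sideways fingertip strokes on its wings, until it seats and turns no further. Grip, pinch and lift nothing, and leave the other things on the table where they are.

Things in the scene. Friction and masses are not known exactly. Their poses are not given: they have to be found in the camera images.
- guide: Silver aluminium drill guide, fixed to the glass. Origin on the table under the wing screw's axis, z up; a channel runs along its y, open at -y, where the slat sticks out. Base plate x -40..40, y -70..86 mm, top z 8. Rails: inner faces x -16 and 16, top z 18. Bridge over the channel: x -28..28, y -15..62, underside z 30, top z 40.
- tower_top (a point): Centre of the top of the guide's round drill tower: radius 14 mm, on the bridge, axis at guide y = 50, top z 84 mm. It leaves too little room for a fingertip between it and the wings, so the wings are stroked on the other sides (guide +x, -y, -x).
- stop_face (a point): Centre of the inner face of the end stop, a bar across the channel's +y end: at guide y = 74, z 14 mm; the bar's top is at z 26.
- slat: Loose wooden slat 30 wide (x), 160 long (y), 12 mm thick, about 45 g, in the channel on the base plate (underside z 8, top z 20). Origin at the centre of its underside, axes as the guide's. It starts 20 to 45 mm short of the stop and slides to the guide's +y; when home its origin is at guide y = -6 mm. The gap at the stop can be seen from above.
- slat_tail (a point): Centre of the slat's rear end face (towards the guide's -y), 14 mm above the table: the place to push. It always stands out of the channel, 16 mm or more beyond the base plate's edge.
- screw: Steel wing screw, upright axis through the bridge, lead 4 mm per turn. Hub radius 9; two opposite upright wings, 6 thick, reaching 30 mm from the axis, 18 high: z 48..66 mm above the table when fully up, 43..61 when seated. Origin on the axis. A black foot below comes down on the slat. Friction 0.02 N m: about 1 N on a wing turns it; it stays where it is left.
- screw_turn (a joint): Turn of the wing screw in rad, growing clockwise seen from above. 0 is fully up; 7.854 is seated on the slat, a hard stop (wings then lie along the channel). Starts between 0 and 3.0. Wing A points at the angle minus this value from the guide's x axis (about z up); wing B is opposite.
- screw_hub (a point): Point on the screw's axis at half the height of the wings.
- wing_a (a point): Point in the middle of wing A, 20 mm from the axis, at half the height of the wings.
- wing_b (a point): The same point of wing B, opposite wing A.
- tray: Bystander: round stainless steel magnetic tray, 116 mm across, 18 high, holding brass-toned pins. Origin under its centre. Beyond the guide's stop.
- hammer: Bystander: black nylon hammer, 270 mm long, lying beside the guide's +x side.
- pot: Bystander: grey silicone bumper pot, 60 mm across, 45 high, on the guide's -x side. Origin under its centre.
- bitcase: Bystander: small black drill bit case 45 x 75 x 22 mm, on the guide's -x side. Origin under its centre.
- tape: Bystander: grey tape measure 65 x 34 x 62 mm at the right. Origin under its centre.
- bowl: Bystander: white key bowl, 150 mm across, 50 high, at the far right. Origin under its centre.
- box: Bystander: wooden box 110 x 160 x 65 mm, fixed, with a shut hinged flap lid, at the far left. Origin under its centre.
- flap (a joint): Opening of the box's flap lid in rad, 0 shut; leave it shut.
There are look-alikes about, which are no part of the job. Several things have the shape of the guide; the one meant has the colours described above. Of the things that look like the slat, the larger one is meant.

How it is judged:
By the outcome, as a careful person would: the job done as asked, in the order asked, and still so for the second after the job is handed in, with the robot touching nothing.
It also fails if it takes over 54 s, if anything falls off the work surface, if the arm or the gripper's body presses on something with over 40 N, if the wrist force passes 120 N, or if a joint passes its speed limit or range.

## Robot

A 6-joint arm with a two-finger parallel gripper is mounted at the origin on the work surface. World frame = base frame: x ahead of the robot, y to its left, z up, the work surface at z = 0. Lengths are in m, angles in rad, forces in N, time in s.
With the tool pointing down it reaches from about 0.2 to 0.875 m from the base axis. Payload 3.4 kg.
Tool frame: the origin (TCP) lies at the centre of the arm's flange, where the gripper is bolted on; the fingertips stand 199 mm ahead of it and the grasp point (between the pads) lies 180 mm ahead of it (arm.finger_overhang is the distance from the TCP to the fingertips, in m); z points along the fingers, y is the line along which they close (so a half turn about z gives the same grasp; the last joint's range is limited). The gripper opens to 94 mm and grips with 3 to 60 N. Pads are 16 mm wide; open, the fingers measure 119 mm over their backs; the gripper's body (75 mm by 177 mm) begins 78 mm behind the grasp point.
Start: joints at [1.133, 0.276, 1.505, -0, 1.361, -0.121], TCP at [0.179, 0.546, 0.405] pointing down, gripper open.
Joint ranges: [-2.89, 2.89], [-0.75, 2.08], [0.22, 2.7], [-1.18, 4.32], [0.11, 2.71], [-2.7, 2.7]. Speed limits (rad/s): [2.57, 2.57, 3.14, 3.14, 3.14, 3.14].

## Interface

Orientations are given as a unit quaternion [x, y, z, w].
In Python, from workcell import arm gives the robot as it stands.
- The arm moves only by the shell command python3 -m creep 'ROWS'. ROWS is JSON, one flat list of numbers, 7 for each row, row after row: the shift along the tool's x, y, z normalised to -1 to 1, where 1 is 0.03 m, then the turn, a rotation vector about the tool's x, y, z normalised to -1 to 1, where 1 is 0.12 rad, then the finger opening in mm, from 0 to 94. A call has 1 to 5 rows; each row shifts and turns the commanded pose from where the row before left it, along the tool's axes as they then stand; what a row does not reach is not made up. A row lasts 1/8 s, in which the tool goes at most 62.5 mm and 10.7 degrees, less where a joint would pass 70% of its speed; a pose out of reach is approached as far as the arm can. A call with a number of a shift or a turn outside -1 to 1 is refused whole. A call with a gripper value outside its range is refused whole. The fingers move at their own pace and stop on an object; the grip force is fixed at half the most. Time passes only in rows, so rows that do not move let the fingers close. It gives the time, the measured TCP pose, the force, the opening and the grip force at its end, in the units of the state.
- arm.observe(): the state, without advancing time (a new reading comes with each control period).
- arm.get_image(name): name is "scene" or "top"; returns (picture, depth): 400x640x3 uint8, blue, green, red; 400x640 float32, m along the optical axis (not along the pixel's ray), 0 where there is no reading.
- arm.camera_info(name): a dict with "fx", "fy", "cx", "cy" (pixels), "rvec" (rotation vector, rad) and "tvec" (3), from world to camera coordinates, as OpenCV has them. Camera axes: x right, y down, z forward; pixel columns grow to the right and rows downward; lengths in m; the calibration is good to about 2 mm. A picture is of the moment at which its call begins. camera_info takes no time and is no camera call.
- arm.finish_job(): hands the job in; it is judged then, once.
The state is a dict: "time_s": time; "joint_pos": joint angles; "joint_velocities": joint speeds; "joint_torque": joint torques, N m; "position": TCP position; "tool_rot": TCP orientation; "wrist_force": force on the tool from outside, world axes, zero at the start; "torque": the same for the moment, N m; "finger_gap": finger opening in m; "finger_force": force on a finger pad.
Only numpy, scipy, OpenCV 4.12 (cv2) and the standard library are available. Lean on these libraries where they do the work, as an engineer would, in place of code of your own. Each camera call takes 0.05 s, during which the arm holds its last target. There are 200 camera calls.

## Working session

There is one attempt and no reset: what is moved stays moved. The work goes in short steps, Python scripts to look and compute and a shell command to move; the robot and the scene stay as the last step left them, time stands still between calls to the robot, and variables do not carry over. Pictures are saved under pics/ and viewed, at most 10 in all, crops included, and the job is handed in when it is done.

```bash
ls; mkdir -p pics; python3 - <<'E'
from workcell import arm
import cv2
for n in("top","scene"):
    im,d=arm.get_image(n); cv2.imwrite(f"pics/{n}0.png",im)
    import numpy as np; np.save(f"pics/{n}0d.npy",d); print(n,arm.camera_info(n))
print(arm.observe())
E
```

```text
pics
top {'fx': 475.66444935372346, 'fy': 475.66444935372346, 'cx': 320.051966114284, 'cy': 191.86272580314167, 'rvec': array([ 2.16033035, -2.18121743,  0.05945311]), 'tvec': array([0.04641502, 0.55649059, 1.39833051])}
scene {'fx': 458.6443932297525, 'fy': 458.6443932297525, 'cx': 311.6044298804282, 'cy': 203.3810439786957, 'rvec': array([ 1.98800081,  1.10528373, -0.57347379]), 'tvec': array([-0.28354592, -0.18989613,  2.0141236 ])}
{'time_s': 0.1, 'joint_pos': array([ 1.13297177e+00,  2.76509770e-01,  1.50597374e+00, -3.79837054e-05,
        1.36068812e+00, -1.20979240e-01]), 'joint_velocities': array([ 1.74811717e-03, -3.07243664e-03, -2.78286270e-03, -6.10162873e-06,
       -2.99414107e-03, -2.06601301e-03]), 'joint_torque': array([ 2.58646673e-03, -4.05457020e+01, -2.37778902e+01,  7.07423408e-02,
        2.99460953e-02, -3.94350229e-05]), 'position': array([0.17907653, 0.54621345, 0.40391659]), 'tool_rot': array([ 1.57756841e-01,  9.87477673e-01, -7.63989362e-04, -1.99873518e-04]), 'wrist_force': array([-0.4560815 , -0.04410492, -0.45662078]), 'torque': array([ 0.00790915, -0.03054183,  0.00831412]), 'finger_force': 0.0, 'finger_gap': 0.09386730518608084}
```

View pics/top0.png

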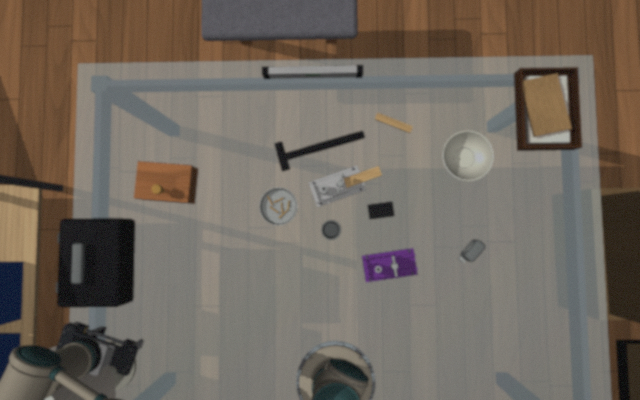

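View pics/scene0.png

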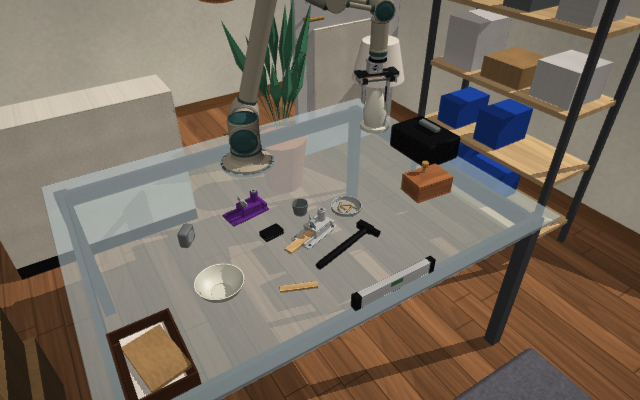

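Top view: the silver guide is at (338,185) with its slat sticking out at (365,176). The purple guide at (390,265) is a look-alike in the wrong colour. The loose wooden stick at (393,123) is smaller and not in the channel, so it isn't the slat. I'll confirm with an enlarged crop.

```bash
python3 - <<'E'
import cv2,numpy as np
a=cv2.imread("pics/top0.png")[150:220,290:400]; b=cv2.imread("pics/scene0.png")[195:265,275:385]
f=lambda x:cv2.resize(x,None,fx=7,fy=7,interpolation=cv2.INTER_CUBIC)[:,:770]
c=np.vstack([f(a),f(b)]); c=cv2.resize(c,None,fx=.61,fy=.61)
cv2.imwrite("pics/crop0.png",c); print(c.shape)
E
```

```text
(598, 470, 3)
```

View pics/crop0.png

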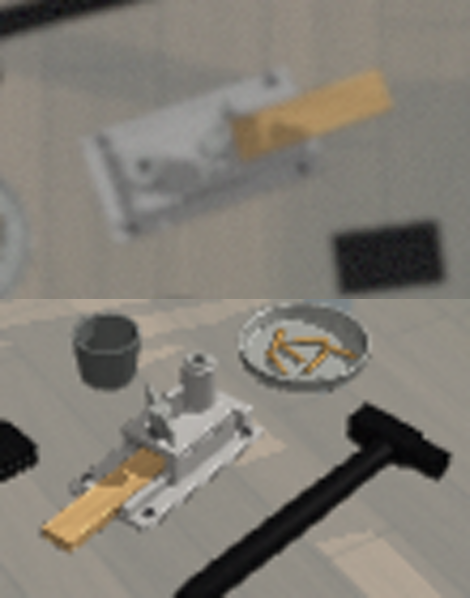

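The crop confirms it: silver guide with the tower to the left, and the slat sticking out at the right. In the top image, the guide's +y points left and slightly down.

```bash
cat > h.py <<'E'
import cv2,numpy as np
from workcell import arm
def cam(n):
    c=arm.camera_info(n); R=cv2.Rodrigues(c["rvec"])[0]; return c,R,-R.T@c["tvec"]
def ray(n,uv,z):
    c,R,o=cam(n); uv=np.atleast_2d(uv).astype(float)
    d=np.c_[(uv[:,0]-c["cx"])/c["fx"],(uv[:,1]-c["cy"])/c["fy"],np.ones(len(uv))]@R
    return o+d*((z-o[2])/d[:,2])[:,None]
def cloud(n,dep):
    c,R,o=cam(n); v,u=np.mgrid[:dep.shape[0],:dep.shape[1]]
    p=np.dstack([(u-c["cx"])/c["fx"]*dep,(v-c["cy"])/c["fy"]*dep,dep])
    return p@R+o
def proj(n,P):
    c=arm.camera_info(n); K=np.array([[c["fx"],0,c["cx"]],[0,c["fy"],c["cy"]],[0,0,1]])
    return cv2.projectPoints(np.atleast_2d(P).astype(float),c["rvec"],c["tvec"],K,None)[0][:,0]
E
python3 - <<'E'
from h import *
np.set_printoptions(precision=4,suppress=True,linewidth=200)
im=cv2.imread("pics/top0.png"); d=np.load("pics/top0d.npy"); P=cloud("top",d)
hsv=cv2.cvtColor(im,cv2.COLOR_BGR2HSV)
m=np.zeros(d.shape,bool); m[150:220,290:400]=1
w=m&(hsv[...,1]>100)&(hsv[...,0]>8)&(hsv[...,0]<28)
ys,xs=np.nonzero(w); X=ray("top",np.c_[xs,ys],.02)[:,:2]
r=cv2.minAreaRect((X*1000).astype(np.float32)); print("slat",len(X),r,cv2.boxPoints(r))
c=cv2.fitLine(X.astype(np.float32),2,0,.01,.01).ravel();print(c)
Z=P[...,2]; print((Z[160:210:2,308:386:3]*1000).round().astype(int))
E
```

```text
slat 255 ((601.9140014648438, -85.36546325683594), (22.560190200805664, 104.3008041381836), 18.634584426879883) [[ 574.5616  -39.5534]
 [ 607.889  -138.3863]
 [ 629.2664 -131.1776]
 [ 595.939   -32.3447]]
[ 0.323  -0.9464  0.6021 -0.086 ]
[[  -4    2   -1    0    1   -4    1   -5   -4   -1    5   -4    0   -1    0   -2   -1   -1    0   -3   -5    3    1    3    4    1]
 [   1   -1   -4   -2   -1    3    0   -5    1   -4    1   -5   -1    5    0    3   -1    5   -1   -1   -3   -3   -5   -2   -3   -1]
 [  -1   -3    0   -5   -5   -2    3   -2   -1   -3   -4   -2   -4    4    0    8   -3   -5    1   -5   -1   -1    0   -1   -1    4]
 [  -6   -3    3    2   -3   -4    2   -4    2   -4    4    5    4   -5   -1    6    9   -1    2    4   -1    2    0   15    1    3]
 [   2    2   -5   -1    5   -5    1   -8   -3    2    1    3   -4    4    8   13   13   -3   -2    2   -4   20   23   14   -3   -1]
 [   0    1   -3    0   -4   -3   -2    0   -5    3    2    0    7    6    3    6   14   16    1   18   15   15   23   21   20    1]
 [  -5    0    4    1    0    1   -2   -4    4   -5    4   11  
[... 1764 characters left out ...]
  1    1    4   -5   -4   -1    0]
 [  -3   -1    7   24    1    3    7    9    6    6    0   -6    1   -4   -4    1    2    2   -1   -7    0    1    0   -1   -3    1]
 [  -4   -5    1   30    7    7    1    7   -1   -7   -1    5    1    0    2    3    0    0    1   -4    0    1   -6    5   14   19]
 [   2    2    3    8    8    6   -5    3    2    3   -3   -7    1   -4   -3    4    0    2    4    0   20   24   25   27   23   20]
 [   3    5    1   -2   -2    2    1   -4    1    3    1    8   -1   -1    3    3   -4   -2    2   -7   21   17   23   29   26   24]
 [  -1   -1   -5    1    2   -1    2    2   -3   -1   -4    3   -3   -1    4   -6    5   -2    2   -2   18   17   25   21   23   21]]
```

```bash
python3 - <<'E'
from h import *
np.set_printoptions(precision=4,suppress=True,linewidth=200)
D=[np.load("pics/top0d.npy")]+[arm.get_image("top")[1] for _ in range(5)]
D=np.array(D); D[D==0]=np.nan; d=np.nanmedian(D,0); np.save("pics/topmed.npy",d)
P=cloud("top",d); m=np.zeros(d.shape,bool); m[150:215,295:392]=1
Z=P[...,2]
hsv=cv2.cvtColor(cv2.imread("pics/top0.png"),cv2.COLOR_BGR2HSV)
w=m&(hsv[...,1]>70)&(hsv[...,0]>8)&(hsv[...,0]<28)&(Z>.01)&(Z<.03)
sel={"tower":m&(Z>.072)&(Z<.1),"wing":m&(Z>.05)&(Z<.072),"bridge+":m&(Z>.033)&(Z<.1),"plate+":m&(Z>.0045)&(Z<.1),"slat":w}
for k,s in sel.items():
    # keep largest component
    n,l,st,_=cv2.connectedComponentsWithStats(s.astype(np.uint8)); 
    if k!="wing": s=l==1+np.argmax(st[1:,4])
    ys,xs=np.nonzero(s); zz=Z[s]
    X=P[s][:,:2]
    r=cv2.minAreaRect((X*1000).astype(np.float32)); 
    v=cv2.fitLine(X.astype(np.float32),cv2.DIST_HUBER,0,.001,.001).ravel()
    print(k,len(X),"mean",X.mean(0),"z",np.median(zz),"rect",r,"line ang",np.degrees(np.arctan2(v[1],v[0])))
    if k in("wing","slat"): print((cv2.boxPoints(r)))
E
```

```text
tower 72 mean [0.5628 0.0286] z 0.08101163304422154 rect ((562.2412109375, 28.38509178161621), (22.983564376831055, 25.792821884155273), 89.45996856689453) line ang -31.60034
wing 66 mean [ 0.5766 -0.0144] z 0.06410623721320852 rect ((567.6170654296875, -6.243309020996094), (32.46501159667969, 82.3332290649414), 44.37647247314453) line ang -16.169748
[[527.224   11.8284]
 [584.8054 -47.0201]
 [608.0101 -24.315 ]
 [550.4287  34.5335]]
bridge+ 498 mean [0.5712 0.0038] z 0.040270620457497075 rect ((572.2633666992188, 3.8016624450683594), (56.32135772705078, 79.48021697998047), 18.596086502075195) line ang -53.877888
plate+ 1572 mean [ 0.58   -0.0239] z 0.01963983401701641 rect ((586.690673828125, -38.69676208496094), (79.80597686767578, 214.94065856933594), 19.189252853393555) line ang -70.20434
slat 352 mean [ 0.6025 -0.087 ] z 0.01963983401701641 rect ((602.2185668945312, -86.214111328125), (29.18407440185547, 110.43746185302734), 19.63894271850586) line ang -70.42831
[[ 569.9168  -39.1118]
 [ 607.0339 -143.125 ]
 [ 634.5203 -133.3165]
 [ 597.4033  -29.3032]]
```

```bash
cat >> h.py <<'E'
from scipy.spatial.transform import Rotation as Ro
YAW=np.radians(19.2); O=np.array([.5797,-.0185,0.])
G=Ro.from_euler("z",YAW)
def toG(p): return G.inv().apply(np.asarray(p)-O)*1000
def status(tgt=None):
    "fingertip in guide frame mm; yaw error of tool to (x->guide y, y->guide x); units to target (guide mm)"
    s=arm.observe(); R=Ro.from_quat(s["tool_rot"]); tip=s["position"]+R.apply([0,0,arm.finger_overhang])
    W=Ro.from_matrix((G.as_matrix()@np.array([[0,1,0],[1,0,0],[0,0,-1.]])))
    print("t %.2f tip"%s["time_s"],toG(tip).round(1),"rot units",((R.inv()*W).as_rotvec()/.12).round(2),"F",G.inv().apply(s["wrist_force"]).round(1),"gap",round(s["finger_gap"]*1000,1),"q",s["joint_pos"].round(2))
    if tgt is not None: print("units",(W.inv().apply(G.apply((np.array(tgt)-toG(tip))/1000))/.03).round(2))
E
python3 - <<'E'
from h import *
np.set_printoptions(precision=1,suppress=True,linewidth=200)
d=np.load("pics/topmed.npy");P=cloud("top",d);g=((P-O)@G.as_matrix())*1000
s=(g[...,2]>51)&(g[...,2]<75)&(np.hypot(g[...,0],g[...,1])<35)
s=s.copy(); q=g[s]; print(len(q)); print(q[:,:3].round().astype(int).tolist())
v=cv2.fitLine(q[:,:2].astype(np.float32),cv2.DIST_HUBER,0,.1,.01).ravel(); print(v,np.degrees(np.arctan2(v[1],v[0])),np.median(q[:,2]))
status((0,-165,60))
E
python3 -m creep '[0,0,0,0,0,1,0, 0,0,0,0,0,1,0, 0,0,0,0,0,1,0, 0,0,0,0,0,1,0]'
python3 -m creep '[0,0,0,0,0,1,0, 0,0,0,0,0,1,0, 0,0,0,0,0,1,0, 0,0,0,0,0,0.66,0]'
python3 -c 'from h import *;status((0,-165,60))'
```

```text
60
[[25, -15, 65], [22, -14, 65], [21, -16, 62], [20, -10, 66], [19, -12, 66], [17, -9, 65], [16, -11, 67], [14, -8, 67], [14, -11, 63], [12, -7, 65], [11, -10, 65], [10, -3, 65], [9, -6, 63], [9, -9, 61], [9, 1, 64], [8, -2, 62], [7, -5, 63], [7, 4, 65], [6, 2, 65], [5, -1, 65], [4, -4, 61], [3, -7, 62], [4, 5, 65], [3, 3, 65], [2, 0, 65], [1, -3, 62], [0, -6, 62], [-1, -9, 61], [1, 6, 66], [0, 3, 63], [-1, 1, 67], [-2, -2, 64], [-3, -5, 64], [-3, -7, 62], [-1, 7, 64], [-3, 5, 66], [-3, 2, 64], [-4, -1, 64], [-5, -4, 64], [-4, 8, 65], [-5, 5, 63], [-6, 3, 64], [-7, 0, 64], [-8, -3, 64], [-8, 7, 67], [-9, 4, 65], [-9, 0, 52], [-11, 7, 64], [-12, 5, 64], [-12, 11, 64], [-13, 9, 65], [-15, 12, 63], [-16, 10, 66], [-18, 13, 66], [-19, 10, 62], [-21, 14, 67], [-22, 12, 66], [-22, 18, 63], [-23, 15, 66], [-25, 16, 55]]
[ 0.8 -0.5 -0.7  0.5] -32.75838 64.30272732128174
t 0.35 tip [-192.6  665.1  205.3] rot units [-0.   0.   7.7] F [-0.6 -0.3  0. ] gap 93.6 q [ 1.1  0.3  1.5  0.   1.4 -0.1]
units [-27.7   6.4   4.8]
time_s: 0.85
position: [0.1791, 0.5464, 0.4047]
tool_rot: [0.39, 0.921, 0.0, 0.0]
wrist_force: [-0.8, -0.6, 0.2]
finger_gap: 0.0572
finger_force: 0.0
time_s: 1.35
position: [0.1791, 0.5464, 0.4047]
tool_rot: [0.581, 0.814, 0.0, -0.0]
wrist_force: [-0.7, -0.4, -0.1]
finger_gap: 0.0173
finger_force: 0.0
t 1.35 tip [-192.5  665.2  205.5] rot units [ 0.   -0.   -0.03] F [-0.8 -0.1 -0.1] gap 17.3 q [ 1.13  0.28  1.5  -0.    1.36  0.8 ]
units [-27.67   6.42   4.85]
```

The screw lies at guide -33°, so it has turned about 0.57 rad. Next I go to behind the slat's tail.

```bash
for i in 1; do
python3 -m creep '[-1,0.23,0,0,0,0,0, -1,0.23,0,0,0,0,0, -1,0.23,0,0,0,0,0, -1,0.23,0,0,0,0,0, -1,0.23,0,0,0,0,0]'
python3 -m creep '[-1,0.23,0,0,0,0,0, -1,0.23,0,0,0,0,0, -1,0.23,0,0,0,0,0, -1,0.23,0,0,0,0,0, -1,0.23,0,0,0,0,0]'
python3 -m creep '[-1,0.23,0,0,0,0,0, -1,0.23,0,0,0,0,0, -1,0.23,0,0,0,0,0, -1,0.23,0,0,0,0,0, -1,0.23,0,0,0,0,0]'
python3 -m creep '[-1,0.23,0,0,0,0,0, -1,0.23,0,0,0,0,0, -1,0.23,0,0,0,0,0, -1,0.23,0,0,0,0,0, -1,0.23,0,0,0,0,0]'
python3 -m creep '[-1,0.23,0,0,0,0,0, -1,0.23,0,0,0,0,0, -1,0.23,0,0,0,0,0, -1,0.23,0.3,0,0,0,0, -1,0.23,0.6,0,0,0,0]'
done | grep -E 'time|force|pos'; python3 -c 'from h import *;status((0,-165,30))'
```

```text
time_s: 1.98
position: [0.2614, 0.4152, 0.4048]
wrist_force: [-0.7, -0.3, 1.0]
finger_force: 0.0
time_s: 2.6
position: [0.3432, 0.2848, 0.4048]
wrist_force: [0.5, 0.1, -0.1]
finger_force: 0.0
time_s: 3.22
position: [0.4252, 0.1545, 0.4048]
wrist_force: [0.7, -0.5, 0.7]
finger_force: 0.0
time_s: 3.85
position: [0.5071, 0.0241, 0.4047]
wrist_force: [-0.2, -0.2, -0.2]
finger_force: 0.0
time_s: 4.47
position: [0.5892, -0.1063, 0.3782]
wrist_force: [0.3, 0.3, -0.0]
finger_force: 0.0
t 4.47 tip [-19.5 -86.3 179. ] rot units [ 0.02  0.01 -0.  ] F [ 0.4  0.1 -0. ] gap 0.5 q [-0.29  0.33  1.5   0.    1.32 -0.63]
units [-2.62  0.65  4.97]
```

```bash

python3 -m creep '[-0.9,0.2,0.4,0,0,0,0, -0.9,0.25,0.7,0,0,0,0, -0.82,0.2,1,0,0,0,0, 0,0,1,0,0,0,0, 0,0,1,0,0,0,0]' >/dev/null
python3 -m creep '[0,0,1,0,0,0,0, 0,0,0.3,0,0,0,0, 0,0,0,0,0,0,0]'
python3 - <<'E'
from h import *
status((0,-165,9))
for n in("top","scene"):
    im,d=arm.get_image(n)
    c=(im[140:230,280:420] if n=="top" else im[170:290,240:400]); globals()[n]=cv2.resize(c,(600,386 if n=="top" else 450))[:300 if n=="scene" else 386]
cv2.imwrite("pics/v1.png",cv2.resize(scene if 0 else np.vstack([top,cv2.resize(im[185:285,260:400],(600,428))]),(440,597)))
E
```

```text
time_s: 5.48
position: [0.6329, -0.1732, 0.2154]
tool_rot: [0.579, 0.815, -0.0, -0.0]
wrist_force: [-0.6, 0.1, 0.6]
finger_gap: 0.0003
finger_force: 0.0
t 5.47 tip [  -0.7 -163.5   16.2] rot units [-0. -0. -0.] F [-0.6  0.3  0.6] gap 0.3 q [-0.37  0.54  1.58  0.    1.03 -0.71]
units [-0.05  0.02  0.24]
```

View pics/v1.png

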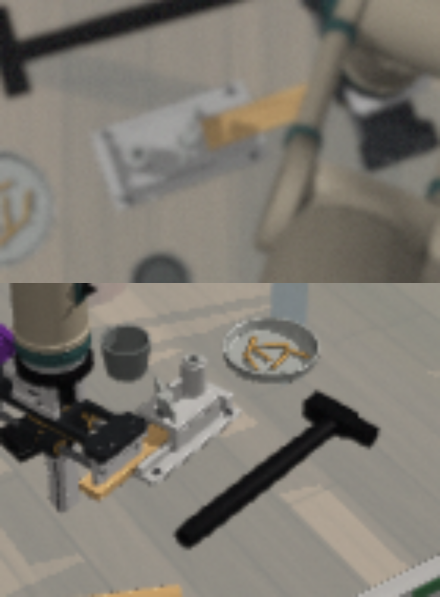

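The fingertip stands behind the slat tail, clear of everything. Pushing now.

```bash

python3 -m creep '[0.3,0.02,0.2,0,0,0,0, 0.4,0,0,0,0,0,0, 0.2,0,0,0,0,0,0, 0.2,0,0,0,0,0,0, 0.2,0,0,0,0,0,0]' >/dev/null; python3 -c 'from h import *;status()'
python3 -m creep '[0.2,0,0,0,0,0,0, 0.2,0,0,0,0,0,0, 0.2,0,0,0,0,0,0, 0.1,0,0,0,0,0,0, 0.1,0,0,0,0,0,0]' >/dev/null; python3 -c 'from h import *;status()'
```

```text
t 6.20 tip [ 1.000e-01 -1.242e+02  1.070e+01] rot units [ 0.  0. -0.] F [-0.5 -0.9  0.5] gap 0.7 q [-0.32  0.52  1.63 -0.    0.99 -0.66]
t 6.83 tip [-1.000e-01 -1.002e+02  1.040e+01] rot units [-0. -0. -0.] F [ 0.4 -0.4  0.4] gap 0.6 q [-0.29  0.51  1.66  0.    0.97 -0.63]
```

```bash

python3 -m creep '[0.1,0,0,0,0,0,0, 0.05,0,0,0,0,0,0, 0.04,0,0,0,0,0,0]' >/dev/null; python3 -c 'from h import *;status()'
python3 -m creep '[0.04,0,0,0,0,0,0, 0,0,0,0,0,0,0]' >/dev/null; python3 -c 'from h import *;status()'
```

```text
t 7.20 tip [  0.1 -95.6  10.6] rot units [0.01 0.01 0.  ] F [ 0.1 -3.6  0.3] gap 0.6 q [-0.29  0.5   1.67 -0.    0.97 -0.62]
t 7.45 tip [  0.4 -95.5  10.9] rot units [0.01 0.03 0.  ] F [-0.5 -4.4 -0.4] gap 0.2 q [-0.29  0.5   1.67 -0.    0.97 -0.62]
```

```bash

python3 -m creep '[0.05,0,0,0,0,0,0, 0.05,0,0,0,0,0,0, 0,0,0,0,0,0,0]' >/dev/null; python3 -c 'from h import *;status()'
python3 - <<'E'
from h import *
im,d=arm.get_image("top"); cv2.imwrite("pics/v2.png",cv2.resize(im[155:215,295:385],(720,480),interpolation=cv2.INTER_CUBIC))
E
```

```text
t 7.83 tip [  0.9 -95.5  11.4] rot units [0.02 0.07 0.01] F [ -1.5 -11.    0.2] gap 0.2 q [-0.28  0.5   1.67 -0.01  0.96 -0.62]
```

View pics/v2.png

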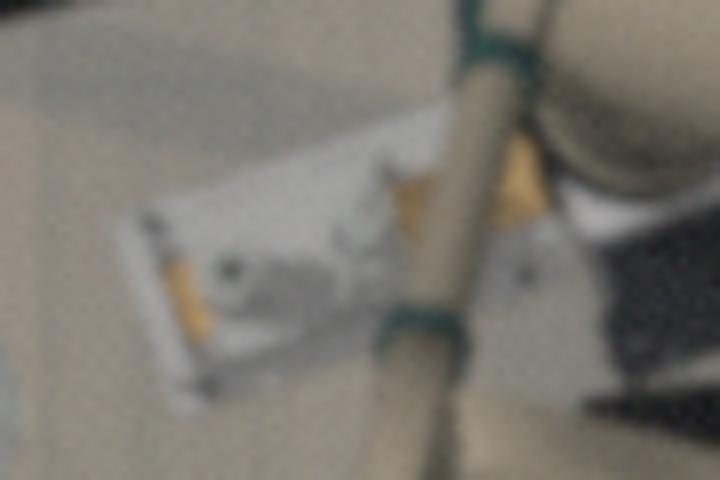

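Home: the slat's front at (190,300) touches the stop bar, and the force rises without motion. Backing off, lifting and going over to the screw's +x side.

```bash

python3 -m creep '[-0.3,0,0,0,0,0,0, -0.3,0,0,0,0,0,0, 0,0,-0.8,0,0,0,0, 0,0,-0.9,0,0,0,0, 0,0,-0.9,0,0,0,0]' >/dev/null; 
python3 -m creep '[0.7,0.2,0,0,0,0,0, 0.8,0.2,0,0,0,0,0, 0.8,0.2,0,0,0,0,0, 0.8,0.2,0,0,0,0,0, 0,0,0,0,0,0,0]' >/dev/null; python3 -c 'from h import *;status((25.4,9.2,51))'
```

```text
t 9.12 tip [ 23.2 -12.3  86.9] rot units [-0.02 -0.02  0.02] F [ 0.2 -0.8 -0.6] gap 0.4 q [-0.15  0.41  1.61  0.    1.13 -0.49]
units [0.72 0.07 1.2 ]
```

```bash

python3 -m creep '[0.72,0.07,0,0,0,0,0, 0,0,0.6,0,0,0,0, 0,0,0.6,0,0,0,0, 0,0,0,0,0,0,0]' >/dev/null; python3 -c 'from h import *;status((25.4,9.2,51))'
python3 - <<'E'
from h import *
im,d=arm.get_image("scene"); cv2.imwrite("pics/v3.png",cv2.resize(im[190:270,270:370],(750,600),interpolation=cv2.INTER_CUBIC))
E
```

```text
t 9.62 tip [24.6  7.3 50.9] rot units [-0.03 -0.02 -0.01] F [-0.7  0.2  0.3] gap 0.4 q [-0.12  0.44  1.67  0.    1.04 -0.46]
units [ 0.06  0.03 -0.  ]
```

View pics/v3.png

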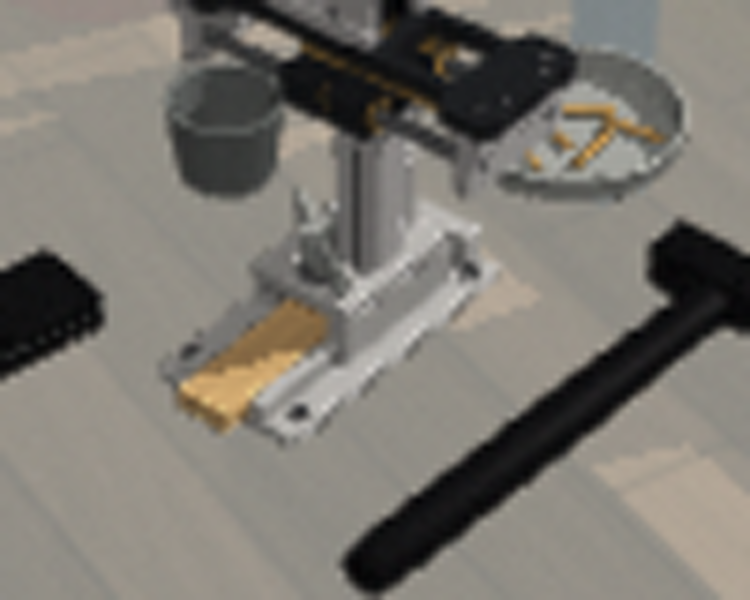

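The fingertip (370,200) is down on the +x side, behind the near wing (340,280), clear of the tower. Stroke 1.

```bash

python3 -m creep '[-0.25,0.06,0,0,0,0,0, -0.31,-0.04,0,0,0,0,0, -0.27,-0.16,0,0,0,0,0, -0.2,-0.24,0,0,0,0,0, -0.1,-0.3,0,0,0,0,0]' >/dev/null; python3 -c 'from h import *;status()'
python3 -m creep '[0,-0.31,0,0,0,0,0, 0.1,-0.3,0,0,0,0,0, 0.2,-0.24,0,0,0,0,0, 0.27,-0.16,0,0,0,0,0, 0.31,-0.05,0,0,0,0,0]' >/dev/null; python3 -c 'from h import *;status((-27,0,51))'
python3 -m creep '[0,0,-0.6,0,0,0,0, 0,0,-0.6,0,0,0,0, 0.15,0.8,0,0,0,0,0, 0.15,0.9,0,0,0,0,0, 0,0,0,0,0,0,0]' >/dev/null; python3 -c 'from h import *;status((25.4,9.2,51))'
cat > w.py <<'E'
from h import *
def wing(n=1):
  im=None
  for cn in("top","scene"):
    d=np.median([arm.get_image(cn)[1] for _ in range(2)],0)
    g=((cloud(cn,d)-O)@G.as_matrix())*1000
    s=(g[...,2]>46)&(g[...,2]<72)&(np.hypot(g[...,0],g[...,1])<31)
    q=g[s]; print(cn,len(q)); r=np.hypot(q[:,0],q[:,1])
    for a in q[r>13]: print("(%d,%d,%d a%d)"%(a[0],a[1],a[2],np.degrees(np.arctan2(a[1],a[0]))),end=" ")
    print()
wing()
E
python3 w.py
```

```text
t 10.30 tip [  5.4 -28.7  52.7] rot units [ 0.01  0.   -0.01] F [ 1.5  0.2 -0.1] gap 0.4 q [-0.19  0.43  1.68  0.    1.03 -0.52]
t 10.93 tip [-26.5  -1.1  52.6] rot units [ 0.    0.01 -0.  ] F [ 0.1 -2.8 -0.1] gap 0.5 q [-0.18  0.38  1.77 -0.    1.   -0.51]
units [ 0.04 -0.02  0.05]
t 11.55 tip [26.   8.8 88.2] rot units [ 0.   -0.01  0.01] F [ 1.1 -0.1 -0.8] gap 0.1 q [-0.12  0.4   1.62  0.    1.12 -0.46]
units [ 0.01 -0.02  1.24]
top 0

scene 47
(-21,14,62 a145) (-18,15,62 a138) (-20,13,58 a146) (-13,10,63 a141) (-18,10,57 a149) (-11,7,62 a145) (-9,11,61 a131) (-19,11,51 a148) (8,-11,62 a-52) (11,-9,63 a-39) (7,-10,57 a-52) (16,-15,65 a-43) (9,-12,54 a-52) (18,-18,63 a-44) (22,-17,65 a-37) (8,-11,49 a-53) (21,-15,58 a-36) (21,-21,58 a-45) (21,-15,54 a-37) (19,-19,51 a-44) (22,-18,52 a-38) (21,-21,49 a-45)
```

Stroke 1 worked: the other wing now lies at -40°, so the turn is about 3.84 rad. Stroke 2.

```bash

python3 -m creep '[0,0,0.6,0,0,0,0, 0,0,0.65,0,0,0,0, 0,0,0,0,0,0,0]' >/dev/null; python3 -c 'from h import *;status((25.4,9.2,51))'
python3 -m creep '[-0.3,0.04,0,0,0,0,0, -0.31,-0.05,0,0,0,0,0, -0.27,-0.16,0,0,0,0,0, -0.2,-0.24,0,0,0,0,0, -0.1,-0.3,0,0,0,0,0]' >/dev/null; python3 -c 'from h import *;status()'
python3 -m creep '[0,-0.31,0,0,0,0,0, 0.1,-0.3,0,0,0,0,0, 0.2,-0.24,0,0,0,0,0, 0.27,-0.16,0,0,0,0,0, 0.31,-0.05,0,0,0,0,0]' >/dev/null; python3 -c 'from h import *;status((-27,0,51))'
python3 -m creep '[0,0,-0.6,0,0,0,0, 0,0,-0.6,0,0,0,0, 0.15,0.85,0,0,0,0,0, 0.15,0.9,0,0,0,0,0, 0,0,0,0,0,0,0]' >/dev/null; python3 -c 'from h import *;status((25.4,9.2,51))'
python3 w.py
```

```text
t 12.12 tip [22.6  8.2 49.6] rot units [-0.03 -0.02 -0.01] F [-0.2 -0.4  0.7] gap 0.4 q [-0.12  0.44  1.67  0.    1.04 -0.46]
units [ 0.03  0.09 -0.05]
t 12.75 tip [  3.4 -28.7  51.2] rot units [ 0.01  0.01 -0.01] F [ 1.3  1.4 -0.4] gap 0.2 q [-0.19  0.43  1.69  0.    1.03 -0.53]
t 13.38 tip [-28.6  -1.   51.1] rot units [ 0.  0. -0.] F [-0.8 -1.9 -0.6] gap 0.6 q [-0.18  0.37  1.78 -0.    0.99 -0.51]
units [0.03 0.05 0.  ]
t 14.00 tip [25.4  8.7 86.7] rot units [ 0.   -0.    0.01] F [ 0.   0.4 -0.1] gap 0.1 q [-0.12  0.4   1.63  0.    1.11 -0.46]
units [ 0.02 -0.    1.19]
top 0

scene 43
(-24,18,58 a143) (-20,13,58 a146) (-16,13,60 a139) (-17,10,57 a150) (-12,8,61 a144) (-14,6,57 a156) (8,-11,58 a-52) (13,-11,60 a-40) (15,-8,59 a-29) (8,-10,53 a-52) (18,-17,62 a-43) (18,-13,60 a-34) (17,-16,57 a-43) (22,-17,60 a-37) (18,-17,54 a-44) (23,-18,57 a-38) (18,-17,49 a-44) (22,-17,47 a-38)
```

Now at about 400°, with 50° left. The final stroke ends on the -y side.

```bash

python3 -m creep '[0,0,0.6,0,0,0,0, 0,0,0.65,0,0,0,0, 0,0.05,0,0,0,0,0]' >/dev/null
python3 -m creep '[-0.3,0.06,0,0,0,0,0, -0.31,0,0,0,0,0,0, -0.27,-0.1,0,0,0,0,0, -0.15,-0.1,0,0,0,0,0, 0,-0.05,0,0,0,0,0]' >/dev/null; python3 -c 'from h import *;status()'
python3 -m creep '[0,-0.08,0,0,0,0,0, 0,-0.05,0,0,0,0,0, 0,-0.05,0,0,0,0,0]' >/dev/null; python3 -c 'from h import *;status()'
```

```text
t 15.20 tip [ 20.1 -24.3  49.7] rot units [ 0.01  0.01 -0.01] F [ 0.8 -0.9  0.2] gap 0.4 q [-0.17  0.44  1.66 -0.    1.04 -0.51]
t 15.57 tip [ 15.6 -23.5  49.7] rot units [ 0.02  0.01 -0.  ] F [ 4.9 -1.8 -1. ] gap 0.1 q [-0.17  0.44  1.67  0.    1.03 -0.51]
```

```bash

python3 -m creep '[0,-0.06,0,0,0,0,0, 0,-0.04,0,0,0,0,0, 0,0,0,0,0,0,0]' >/dev/null; python3 -c 'from h import *;status()'
python3 -m creep '[0,-0.05,0,0,0,0,0, 0,0,0,0,0,0,0]' >/dev/null; python3 -c 'from h import *;status()'
```

```text
t 15.95 tip [ 15.4 -23.6  49.9] rot units [ 0.06  0.01 -0.01] F [ 8.1 -0.6 -3.5] gap 0.6 q [-0.18  0.44  1.67  0.    1.03 -0.51]
t 16.20 tip [ 15.2 -23.6  49.9] rot units [ 0.09  0.01 -0.01] F [10.8  0.1 -4.4] gap 0.4 q [-0.18  0.43  1.68  0.    1.02 -0.51]
```

It's seated: the force rises to 11 N with no motion. Retreating, then checking.

```bash

python3 -m creep '[0,0.3,0,0,0,0,0, 0,0.3,0,0,0,0,0, 0,0,-0.8,0,0,0,0, 0,0,-1,0,0,0,0, 0,0,-1,0,0,0,0]' >/dev/null
python3 -m creep '[-0.7,0,-1,0,0,0,0, -1,0,-0.8,0,0,0,0, -1,0,-0.5,0,0,0,0, -1,0,0,0,0,0,0, -1,0,0,0,0,0,0]' >/dev/null
python3 -m creep '[-1,0,0,0,0,0,0, -1,0,0,0,0,0,0, -1,0,0,0,0,0,0, -0.6,0,0,0,0,0,0, 0,0,0,0,0,0,0]' >/dev/null; python3 -c 'from h import *;status()'
python3 w.py
python3 - <<'E'
from h import *
a=arm.get_image("top")[0];b=arm.get_image("scene")[0]
f=lambda x:cv2.resize(x,(480,300),interpolation=cv2.INTER_CUBIC)
cv2.imwrite("pics/v4.png",np.vstack([f(a[150:220,285:397]),f(b[195:265,275:387])])[:600])
E
```

```text
t 18.07 tip [  27.4 -273.1  200.9] rot units [-0.01 -0.02 -0.01] F [ 0.5  0.2 -0.3] gap 0.5 q [-0.46  0.54  1.08  0.    1.52 -0.79]
top 64
(2,-25,57 a-83) (1,-27,62 a-86) (2,-18,59 a-83) (0,-21,60 a-87) (0,-24,58 a-89) (0,-27,59 a-91) (0,-15,59 a-88) (0,-17,60 a-92) (-1,-20,58 a-94) (-2,-23,56 a-95) (-2,-26,48 a-95) (-2,-14,57 a-99) (-2,-17,51 a-99) (3,17,58 a80) (1,15,62 a83) (1,24,61 a85) (0,21,62 a87) (0,19,63 a90) (0,16,60 a93) (-1,13,60 a98) (0,28,61 a89) (0,25,56 a90) (-1,22,60 a94) (-2,19,59 a97) (-2,16,49 a99) (-2,29,59 a94) (-2,26,49 a95) 
scene 57
(0,26,60 a89) (3,22,60 a80) (-2,13,59 a100) (0,14,59 a87) (1,18,57 a84) (1,24,54 a85) (3,17,54 a80) (2,23,50 a84) (1,14,51 a85) (6,13,54 a65) (5,14,48 a70) (0,-15,60 a-93) (1,-13,60 a-82) (-1,-20,59 a-92) (2,-19,60 a-83) (4,-16,59 a-75) (0,-28,60 a-88) (2,-25,59 a-83) (5,-23,59 a-76) (2,-14,53 a-79) (0,-27,55 a-90) (3,-26,56 a-82) (1,-19,50 a-85) (2,-15,48 a-79) (0,-28,52 a-88) (3,-26,51 a-83) (2,-20,47 a-82) (0,-28,47 a-88) (4,-27,48 a-81)
```

View pics/v4.png

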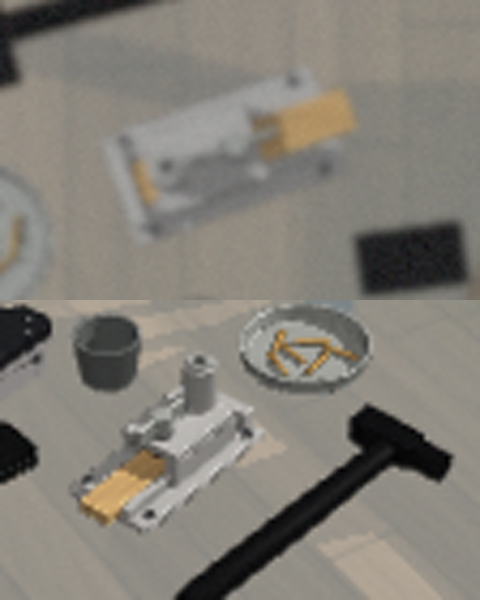

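The wings lie along the channel (top at about 60 mm, ±90°), the slat at (145,183) is against the stop, and the bystanders are where they were. Handing in.

```bash
python3 -c 'from workcell import arm;print(arm.finish_job())'
```

```text
the job is handed in; nothing more can be done
None
```

The slat is home against the end stop and the wing screw is wound down until it seats, with its wings along the channel; I handed the job in at about 18 s, with the arm clear and nothing else in view moved.

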